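# Take the top measuring cup off the nested stack

### The arm

A 6-joint arm with a two-finger parallel gripper is mounted at the origin on a cart in front of the work surface, level with it; the furniture and walls round the work are solid. World frame = base frame: x ahead of the robot, y to its left, z up, the work surface at z = 0. Lengths are in mm, angles in rad, forces in N, time in s.
With the tool pointing down it reaches from about 250 to 725 mm from the base axis. Payload 4 kg.
Tool frame: the origin (TCP) lies between the finger pads; the fingertips stand 22 mm ahead of it and the grasp point (between the pads) lies 3 mm ahead of it; z points along the fingers, y is the direction in which the jaws open and shut (so a half turn about z gives the same grasp; the last joint's range is limited). The gripper opens to 85 mm and grips with 20 to 120 N. Pads are 22 mm wide; open, the fingers measure 114 mm over their backs; the gripper's body (76 mm by 85 mm) begins 54 mm behind the grasp point. The pads swing forward as they close: fully open they stand 13 mm farther back than shut.
Start: joints at [-1.13, 0.241, 0.005, 1.335, 0, 1.571], TCP at [213.33, -452.206, 253.306] pointing down, gripper open.
Joint ranges: [-2.72, 2.72], [-1.05, 1.87], [-1.09, 1.28], [-1.99, 2.15], [-1.42, 1.44], [-3.14, 3.14]. Speed limits (rad/s): [2.79, 2.79, 3.14, 3.14, 3.14, 3.14].

### API

Orientations are given as a rotation vector (axis times angle).
In Python, from cell import * gives the robot as it stands.
- The arm moves only by the tool play_rows, never from a script. Its argument "series" is text: rows parted by semicolons, each of 5 numbers parted by spaces: the shift along the tool's x, y, z in m, then the turn about the tool's z in degrees, then the closure, from 0 (fully open) to 1 (shut). In form: x y z turn jaw; .... A call has 1 to 10 rows; each row shifts and turns the pose as measured when the row begins, along the tool's axes as they then stand; what a row does not reach is not made up. A row lasts 1/10 s, in which the tool goes at most 50 mm and 8.59 degrees, less where a joint would pass 70% of its speed; a pose out of reach is approached as far as the arm can. A call is refused whole if a number of a shift passes 0.05 or a number of a turn 8.59, either way. A call with a gripper value outside its range is refused whole. The fingers move at their own pace and stop on an object; "newtons" is the grip in N (left out, the last holds). Time passes only in rows, so rows that do not move let the fingers close. It gives the time, the measured TCP pose, the force and the opening at its end, in the units of the state.
- get_state(): the state, without advancing time (a new reading comes with each control period).
- camera(name): name is "scene" or "top" or "wrist"; returns a dict with "frame" (400x640x3 uint8, red, green, blue), "intrinsics" (3x3 intrinsics, pixels), "position" and "attitude" of the camera in the world. Camera axes: x right, y down, z forward; pixel columns grow to the right and rows downward; lengths in mm; the calibration is good to about 2 mm. The wrist camera is an equidistant fisheye: a pixel r from the principal point sees the ray r / f radians off the axis. A picture is of the moment at which its call begins. There is no depth.
- job_done(): hands the job in, once; it reports no verdict.
The state is a dict: "clock": time; "joints": joint angles; "dq": joint speeds; "effort": joint torques, N m; "tcp_pos": TCP position; "orientation": TCP orientation; "force": force on the tool from outside, world axes, zero at the start; "torque": the same for the moment, N m; "grip_width": opening from 0.0 (shut) to 1.0 (fully open).
Only numpy, scipy, OpenCV 4.12 (cv2) and the standard library are available. Lean on these libraries where they do the work, as an engineer would, in place of code of your own. Each camera call takes 0.05 s, during which the arm holds its last target. There are 200 camera calls.

### The job

Lift only the top cup off the stack of three wide white nested measuring cups (not the narrow paper cups) and set it down upright in the middle of the sheet pan, between the paper dose cups; set it down, do not drop it. The other two cups stay nested in each other and standing where they are; the next cup must not be drawn up with the top one.

Things in the scene. Friction and masses are not known exactly. Their poses are not given: they have to be found in the camera images.
- cup_top: Top one of three alike open white cups nested mouth up in a column 128 mm high. Each: 68 mm high, 60 g, wall 3 mm; round upright collar, 58 mm across, over its upper 30 mm (38 to 68 mm above its underside), tapering below to a 37 mm base. Origin: centre of its underside, at the start 60 mm above the worktop; z up. Grip it across its collar, which lies 98 to 128 mm above the worktop.
- cup_mid: The middle cup, same make. Origin: centre of its underside, at the start 30 mm above the worktop; its collar, as wide, lies 68 to 98 mm above the worktop, right below the top cup's collar with only a fine seam between (each collar's lower face rests on the next rim). The cup above sits in it with 1 to 2 mm of play and comes free after 38 mm of straight lift.
- cup_low: The lowest cup, same make, standing loose on the worktop; its collar lies 38 to 68 mm above the worktop. Origin: centre of its underside; z up.
- sheet_pan: Stainless sheet pan with a green liner, 378 x 225 x 22 mm, fixed, long side roughly across the robot's view. Origin: centre of its underside; x along the long side, z up. Flat floor 2 mm above the worktop, rim 22 mm. Four paper dose cups (38 mm wide, 29 mm high) stand on it, two towards each short end, over 100 mm from its centre; the middle is empty.

How it is judged:
By the outcome, as a careful person would: the job done as asked, in the order asked, and still so for the second after the job is handed in, with the robot touching nothing.
It also fails if it takes over 38 s, if anything falls off the work surface, if the arm or the gripper's body presses on something with over 40 N, if the wrist force passes 120 N, or if a joint passes its speed limit or range.

## Working session

There is one attempt and no reset: what is moved stays moved. The work goes in short steps, Python scripts to look and compute and a tool call to move; the robot and the scene stay as the last step left them, time stands still between calls to the robot, and variables do not carry over. Pictures are saved under pics/ and viewed, about 8 in all and at most 12, crops included, and the job is handed in when it is done.

Besides the shell and the picture viewer there is one more tool, called after ">>>" by a JSON object that holds its "name" and its "arguments", one argument or row to a line. play_rows: Moves the arm, as the interface text tells. Its arguments: {"type":"object","properties":{"series":{"type":"string"},"newtons":{"type":"number"}},"required":["series"]}

```bash
mkdir -p pics
cat > h.py <<'E'
from cell import *
import numpy as np, cv2
from scipy.spatial.transform import Rotation as R
def att(c):
    a=np.array(c["attitude"],float)
    return a if a.shape==(3,3) else R.from_rotvec(a).as_matrix()
def ray(c,u,v):
    K=np.array(c["intrinsics"]); d=np.array([(u-K[0,2])/K[0,0],(v-K[1,2])/K[1,1],1.])
    return np.array(c["position"],float), att(c)@d
def plane(c,u,v,z):
    o,d=ray(c,u,v); return o+d*(z-o[2])/d[2]
def proj(c,p):
    q=np.array(c["intrinsics"])@(att(c).T@(np.array(p,float)-np.array(c["position"]))); return q[:2]/q[2]
def snap(n,f):
    c=camera(n); cv2.imwrite(f"pics/{f}.png",c["frame"][:,:,::-1]); np.save(f"pics/{f}.npy",c,allow_pickle=True); return c
def load(f): return np.load(f"pics/{f}.npy",allow_pickle=True).item()
E
python3 - <<'E'
from h import *
s=get_state(); print({k:np.round(v,3) for k,v in s.items()})
for n in("scene","top"):
    c=snap(n,n+"0"); print(n,c["intrinsics"],c["position"],np.round(c["attitude"],3))
a=cv2.imread("pics/scene0.png");b=cv2.imread("pics/top0.png")
E
```

```text
{'clock': np.float64(0.0), 'joints': array([-1.13 ,  0.241,  0.004,  1.335,  0.   ,  1.571]), 'dq': array([-0.   ,  0.   , -0.001,  0.001, -0.001, -0.001]), 'effort': array([ 0.0000e+00, -3.7232e+01,  2.5241e+01,  1.7000e-02,  0.0000e+00,
       -0.0000e+00]), 'tcp_pos': array([ 213.098, -451.67 ,  252.412]), 'orientation': array([-3.064e+00, -6.860e-01,  1.000e-03]), 'force': array([-0.627, -0.495,  0.427]), 'torque': array([ 0.011, -0.008,  0.005]), 'grip_width': np.float64(1.0)}
scene [[469.48439216   0.         313.73840369]
 [  0.         469.48439216 199.00079057]
 [  0.           0.           1.        ]] [ 62.38473053 781.9837806  752.52510719] [-0.672  2.551 -1.254]
top [[466.65793266   0.         310.54695671]
 [  0.         466.65793266 206.02001742]
 [  0.           0.           1.        ]] [ 358.61713271  -24.73366155 1279.65737766] [-2.122  2.177 -0.101]
```

View pics/scene0.png

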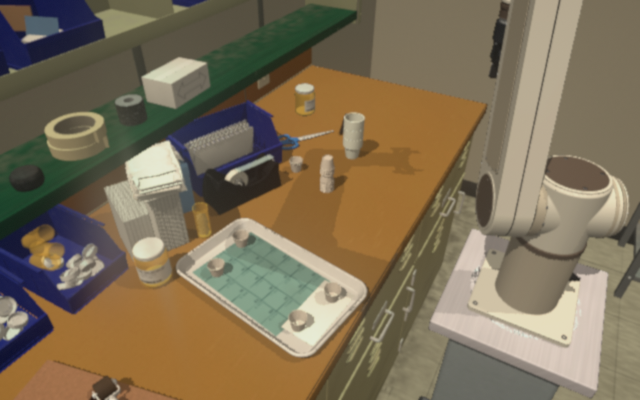

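View pics/top0.png

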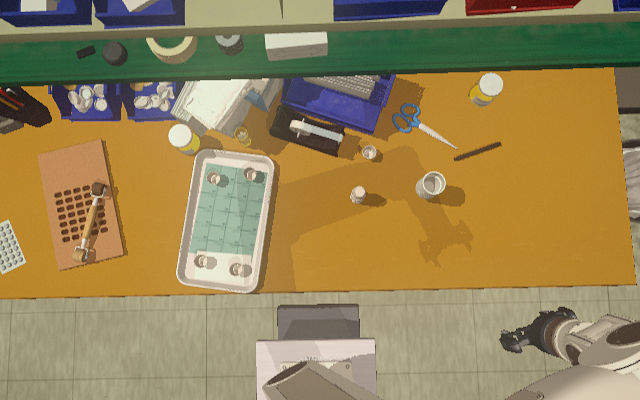

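The stack stands at (431,184) in the top view and (353,135) in the scene view. The narrow paper stack is at (358,195) in the top view, and the pan centre is near (226,221). Next I measure them.

Run:
```python
from h import *
def blob(c,seed,win,sat=70,val=95):
    h=cv2.cvtColor(c["frame"],cv2.COLOR_RGB2HSV)
    m=((h[...,1]<sat)&(h[...,2]>val)).astype(np.uint8)
    x0,y0,x1,y1=win; w=np.zeros_like(m); w[y0:y1,x0:x1]=m[y0:y1,x0:x1]
    n,l,st,_=cv2.connectedComponentsWithStats(w)
    k=1+np.argmax(st[1:,4]); return (l==k).astype(np.uint8),st[k]
t=load("top0");s=load("scene0")
m,st=blob(t,0,(405,155,460,215)); print("top blob",st)
cn=max(cv2.findContours(m,0,1)[0],key=cv2.contourArea); e=cv2.fitEllipse(cv2.convexHull(cn)); print(e)
(cx,cy),r=cv2.minEnclosingCircle(cn); print(cx,cy,r)
for z in(98,128): print(z,plane(t,*e[0],z))
m2,st2=blob(s,0,(335,105,372,165)); print("scene blob",st2)
ys,xs=np.where(m2>0)
for y in range(ys.min(),ys.max()+1,4): print(y,xs[ys==y].min(),xs[ys==y].max(),end="; ")
print()
# pan: green+white blob
h=cv2.cvtColor(t["frame"],cv2.COLOR_RGB2HSV)
b=~((h[...,0]<25)&(h[...,1]>110)); w=np.zeros(b.shape,np.uint8); w[140:295,172:280]=b[140:295,172:280]
w=cv2.morphologyEx(w,cv2.MORPH_OPEN,np.ones((5,5)))
n,l,q,_=cv2.connectedComponentsWithStats(w);k=1+np.argmax(q[1:,4]);print("pan",q[k])
cn2=max(cv2.findContours((l==k).astype(np.uint8),0,1)[0],key=cv2.contourArea); rr=cv2.minAreaRect(cn2); print(rr)
bx=cv2.boxPoints(rr); P=np.array([plane(t,*p,22) for p in bx]); print(np.round(P)); print("ctr",P.mean(0),"sizes",np.linalg.norm(P[0]-P[1]),np.linalg.norm(P[1]-P[2]))
# crops for a view
a=t["frame"][150:220,395:465]; d=s["frame"][100:170,318:388]
dd=t["frame"][140:300,150:310]
v=np.hstack([cv2.resize(i,(380,380),interpolation=cv2.INTER_NEAREST) for i in(a,d)]);cv2.imwrite("pics/crop0.png",v[:,:,::-1])
```

```text
top blob [416 172  30  26 555]
((430.3624572753906, 184.58596801757812), (23.71258544921875, 31.263179779052734), 60.441890716552734)
430.0 184.5 15.435449600219727
98 [ 544.88423517 -304.70030604   98.        ]
128 [ 540.15527297 -297.59249333  128.        ]
scene blob [343 113  21  46 755]
113 353 355; 117 344 363; 121 344 362; 125 343 362; 129 343 362; 133 344 361; 137 344 361; 141 344 361; 145 344 360; 149 346 358; 153 346 357; 157 348 355; 
pan [  176   148    99   147 11315]
((225.74462890625, 220.20004272460938), (83.05916595458984, 140.88851928710938), 9.130176544189453)
[[309. 376.  22.]
 [689. 317.  22.]
 [645.  90.  22.]
 [269. 156.  22.]]
ctr [478.09011966 234.85314038  22.        ] sizes 384.5296940748743 231.61524085820113
```

View pics/crop0.png

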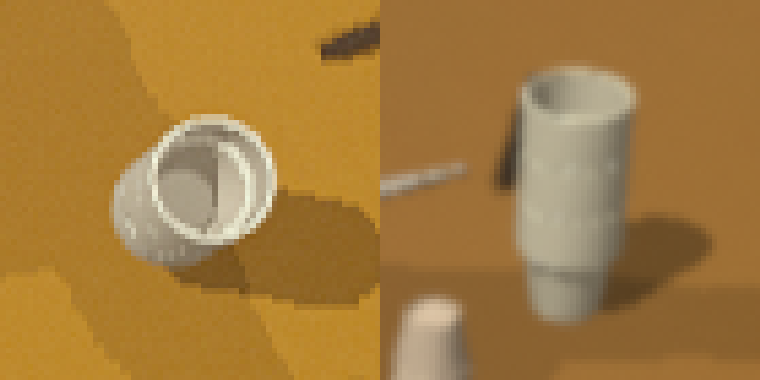

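The crop shows the top-view rim centred at about (434,183), 23 px across, which is about 57 mm and matches. In the scene view the rim centre is about (354.5,117.5).

Run:
```python
from h import *
t=load("top0");s=load("scene0")
a=plane(t,433.9,182.5,128);b=plane(s,354.2,117,128);print(a,b)
o1,d1=ray(t,433.9,182.5);o2,d2=ray(s,354.2,117)
k=np.linalg.lstsq(np.c_[d1,-d2],o2-o1,rcond=None)[0];print("tri",o1+k[0]*d1,o2+k[1]*d2)
for z in (128,98,68,38,0): print(z,proj(s,[*a[:2],z]),proj(s,[*b[:2],z]))
for n,p in(("paper",(358,193)),("dose",(369,152)),("scissor",(404,120))): print(n,plane(t,*p,30))
# pan centre via dose cups & scene corners
g=cv2.cvtColor(s["frame"],cv2.COLOR_RGB2HSV)
bm=~((g[...,0]<25)&(g[...,1]>110)); w=np.zeros(bm.shape,np.uint8); w[215:358,172:372]=bm[215:358,172:372]
w=cv2.morphologyEx(w,cv2.MORPH_OPEN,np.ones((5,5)))
n,l,q,_=cv2.connectedComponentsWithStats(w);kk=1+np.argmax(q[1:,4]);print("pan",q[kk])
cn=max(cv2.findContours((l==kk).astype(np.uint8),0,1)[0],key=cv2.contourArea)[:,0]
P=np.array([plane(s,*p,22)[:2] for p in cn]).astype(np.float32); print(cv2.minAreaRect(P))
P=np.array([plane(t,*p,27)[:2] for p in((213.5,178),(251,174),(204,261),(238,268))]);print(P,P.mean(0))
st=get_state();print(R.from_rotvec(st["orientation"]).as_matrix().round(3),st["tcp_pos"])
```

```text
[ 545.14426648 -306.60450638  128.        ] [ 543.42027699 -307.86835073  128.        ]
tri [ 545.06898805 -306.49074924  128.46478471] [ 543.1547767  -307.26682335  128.34469718]
128 [353.45147212 117.04037543] [354.2 117. ]
98 [352.86870452 126.4900397 ] [353.60706321 126.44876258]
68 [352.30169755 135.68414311] [353.03015963 135.64202751]
38 [351.74982037 144.63291461] [352.46864762 144.59001966]
0 [351.07156472 155.63093195] [351.77854767 155.58712886]
paper [ 538.19102842 -125.55083194   30.        ]
dose [ 650.16681233 -159.54740458   30.        ]
scissor [ 736.77481588 -258.71135449   30.        ]
pan [  175   218   193   140 14970]
((475.9538879394531, 235.67086791992188), (229.54214477539062, 383.5469055175781), 81.23190307617188)
[[591.18287222 267.22385795]
 [599.29174341 164.13104576]
 [366.08516962 292.84396663]
 [345.26587292 201.40445052]] [475.45641454 231.40083022]
[[ 0.904  0.427 -0.001]
 [ 0.427 -0.904  0.002]
 [-0.    -0.002 -1.   ]] [ 213.10770927 -451.74775133  252.49256204]
```

>>> {"name": "play_rows", "arguments": {
  "series": "0.04 0.001 0 0 0;0.04 0.001 0 0 0;0.04 0.001 0 0 0;0.04 0.001 0 0 0;0.04 0.001 0 0 0;0.04 0.001 0 0 0;0.03 0.001 0 0 0;0.02 0.001 0 0 0;0.01 0 0 0 0;0 0 0 0 0",
  "newtons": 30
}}

```text
clock: 1.1
tcp_pos: [495.8, -326.1, 245.4]
orientation: [-3.057, -0.677, 0.012]
force: [0.1, -0.5, 0.0]
grip_width: 0.998
```

```bash
cat > d.py <<'E'
from h import *
import sys
def delta(g):
    s=get_state(); M=R.from_rotvec(s["orientation"]).as_matrix()
    print("t",round(float(s["clock"]),2),"tcp",np.round(s["tcp_pos"],1),"q",np.round(s["joints"],2),"F",np.round(s["force"],1),"w",round(float(s["grip_width"]),3),"yaxis",M[:,1].round(3),"z",M[:,2].round(3))
    print("tool delta mm",np.round(M.T@(np.array(g)-s["tcp_pos"]),1))
if __name__=="__main__": delta([float(x) for x in sys.argv[1:4]])
E
python3 d.py 544.5 -307 200
```

```text
t 1.1 tcp [ 495.8 -326.1  245.4] q [-0.58  0.44  0.27  1.41  0.    2.12] F [ 0.1 -0.5  0. ] w 0.998 yaxis [ 0.422 -0.907 -0.012] z [-0.01   0.008 -1.   ]
tool delta mm [52.5  3.7 45.1]
```

>>> {"name": "play_rows", "arguments": {
  "series": "0.02 0.002 0 0 0;0.02 0.001 0 0 0;0.01 0.001 0.01 0 0;0.003 0 0.01 0 0;0 0 0.01 0 0;0 0 0.01 0 0;0 0 0 0 0"
}}

```text
clock: 1.8
tcp_pos: [538.6, -310.2, 199.6]
orientation: [-3.057, -0.664, 0.025]
force: [0.1, 0.7, -0.1]
grip_width: 0.996
```

```bash
python3 d.py 544.5 -307 127
python3 - <<'E'
from h import *
w=snap("wrist","w1");s=snap("scene","s1");print(w["intrinsics"],w["position"],np.round(w["attitude"],3))
v=np.vstack([cv2.resize(w["frame"],(480,300)),cv2.resize(s["frame"][70:170,293:453],(480,300),interpolation=cv2.INTER_NEAREST)]);cv2.imwrite("pics/v1.png",v[:,:,::-1])
E
```

```text
t 1.8 tcp [ 538.6 -310.2  199.6] q [-0.52  0.53  0.29  1.35 -0.    2.19] F [ 0.1  0.7 -0.1] w 0.996 yaxis [ 0.415 -0.91  -0.016] z [-0.018  0.01  -1.   ]
tool delta mm [ 7.6  0.8 72.5]
[[309.70691629   0.         320.73580939]
 [  0.         309.70691629 203.46531845]
 [  0.           0.           1.        ]] [ 612.18844241 -278.62240077  318.77740959] [ 2.41  -1.544 -0.277]
```

View pics/v1.png

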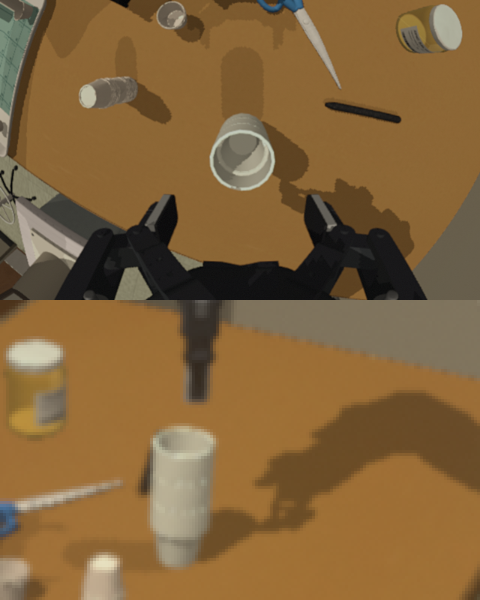

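The wrist view has the rim centred at about (242,153) in the panel, which is (323,204) full size, and midway between the fingers. The scene view shows the fingers above and clear of the stack. I'll check the rim position with the fisheye ray.

Run:
```python
from h import *
w=load("w1");K=w["intrinsics"];g=w["frame"].astype(int)
def fr(u,v,z):
    d=np.array([u-K[0,2],v-K[1,2]])/K[0,0];r=np.hypot(*d)+1e-9
    D=att(w)@np.array([*(np.sin(r)*d/r),np.cos(r)]);o=np.array(w["position"]);return o+D*(z-o[2])/D[2]
h=cv2.cvtColor(w["frame"],cv2.COLOR_RGB2HSV)
m=((h[...,1]<60)&(h[...,2]>90)).astype(np.uint8);k=np.zeros_like(m);k[145:260,270:372]=m[145:260,270:372]
n,l,q,_=cv2.connectedComponentsWithStats(k);i=1+np.argmax(q[1:,4]);print(q[i])
ys,xs=np.where(l==i)
# rim outer edge: lower half of outline (nearest to gripper) on z=128
P=[]
for y in range(190,ys.max()+1):
    for x in(xs[ys==y].min(),xs[ys==y].max()+1): P.append(fr(x,y+.5,128)[:2])
P=np.array(P);A=np.c_[2*P,np.ones(len(P))];c=np.linalg.lstsq(A,(P**2).sum(1),rcond=None)[0]
print("rim",c[:2],"dia",2*np.sqrt(c[2]+c[:2]@c[:2]),"n",len(P))
s=load("s1"); print("tip z along stack axis px", proj(s,[538.6,-310.2,177]))
```

```text
[ 279  152   88  102 6661]
rim [ 544.92773265 -307.35758099] dia 57.685630718327765 n 128
tip z along stack axis px [357.15773076 101.05020135]
```

>>> {"name": "play_rows", "arguments": {
  "series": "0.005 0.001 0.01 0 0;0.002 0 0.01 0 0;0.001 0 0.01 0 0;0 0 0.01 0 0;0 0 0.01 0 0;0 0 0.01 0 0;0 0 0.005 0 0;0 0 0.002 0 0;0 0 0 0 0"
}}

```text
clock: 2.8
tcp_pos: [546.6, -307.7, 128.7]
orientation: [-3.059, -0.664, 0.021]
force: [-0.2, -0.6, -0.1]
grip_width: 0.996
```

```bash
python3 d.py 545 -307.2 126
```

```text
t 2.8 tcp [ 546.6 -307.7  128.7] q [-0.51  0.58  0.18  1.19 -0.    2.2 ] F [-0.2 -0.6 -0.1] w 0.996 yaxis [ 0.414 -0.91  -0.013] z [-0.015  0.008 -1.   ]
tool delta mm [-1.3 -1.   2.7]
```

>>> {"name": "play_rows", "arguments": {
  "series": "-0.001 -0.001 0 0 0.22;0 0 0 0 0.22;0 0 0 0 0.22;0 0 0 0 0.22"
}}

```text
clock: 3.2
tcp_pos: [546.1, -307.7, 130.5]
orientation: [-3.062, -0.664, 0.017]
force: [0.7, 0.0, 0.5]
grip_width: 0.778
```

```bash
python3 d.py 545 -307.2 126
python3 - <<'E'
from h import *
s=snap("scene","s2");st=get_state();M=R.from_rotvec(st["orientation"]).as_matrix()
for k in(-38,38):
  for d in(10,16,22,28): print(k,d,proj(s,st["tcp_pos"]+M@[0,k,d]).round(1))
for z in(128,98): print(z,proj(s,[545,-307.2+29,z]).round(1))
v=cv2.resize(s["frame"][85:165,303:403],(750,600),interpolation=cv2.INTER_CUBIC);cv2.imwrite("pics/v2.png",v[:,:,::-1])
E
```

```text
t 3.2 tcp [ 546.1 -307.7  130.5] q [-0.51  0.57  0.18  1.19 -0.    2.2 ] F [0.7 0.  0.5] w 0.778 yaxis [ 0.414 -0.91  -0.011] z [-0.012  0.006 -1.   ]
tool delta mm [-0.7 -0.9  4.5]
-38 10 [352.9 125.6]
-38 16 [352.8 127.5]
-38 22 [352.7 129.5]
-38 28 [352.6 131.4]
38 10 [353.5 113.1]
38 16 [353.4 114.9]
38 22 [353.3 116.8]
38 28 [353.2 118.7]
128 [349.1 121.3]
98 [348.5 130.8]
```

View pics/v2.png

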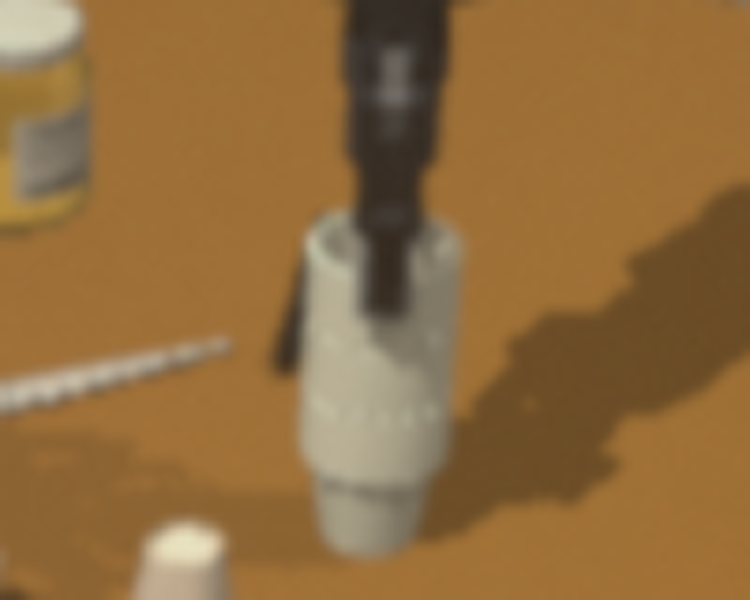

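The near finger's tip is at (384,318) in the crop, which is image row 127.4. It is about 16 mm ahead of the TCP (z about 114.5), and the seam is below it at crop row 340 or so. I'll lower about 9 mm.

>>> {"name": "play_rows", "arguments": {
  "series": "-0.001 -0.001 0.005 0 0.22;0 0 0.004 0 0.22;0 0 0 0 0.22"
}}

```text
clock: 3.55
tcp_pos: [544.7, -307.3, 121.2]
orientation: [-3.062, -0.664, 0.016]
force: [0.0, -0.0, -0.4]
grip_width: 0.778
```

```bash
python3 d.py 545 -307.2 121.5
```

```text
t 3.55 tcp [ 544.7 -307.3  121.2] q [-0.51  0.58  0.16  1.17 -0.    2.2 ] F [ 0.  -0.  -0.4] w 0.778 yaxis [ 0.414 -0.91  -0.01 ] z [-0.011  0.006 -1.   ]
tool delta mm [ 0.3  0.1 -0.3]
```

>>> {"name": "play_rows", "arguments": {
  "series": "0 0 0 0 0.28;0 0 0 0 0.32;0 0 0 0 0.36;0 0 0 0 0.4;0 0 0 0 0.5;0 0 0 0 0.5",
  "newtons": 30
}}

```text
clock: 4.15
tcp_pos: [544.7, -307.3, 121.2]
orientation: [-3.062, -0.664, 0.016]
force: [-0.7, 0.6, -0.5]
grip_width: 0.678
```

```bash
python3 d.py 545 -307.2 121.5
python3 - <<'E'
from h import *
s=snap("scene","s3")
v=cv2.resize(s["frame"][85:165,303:403],(750,600),interpolation=cv2.INTER_CUBIC);cv2.imwrite("pics/v3.png",v[:,:,::-1])
E
```

```text
t 4.15 tcp [ 544.7 -307.3  121.2] q [-0.51  0.58  0.16  1.17 -0.    2.2 ] F [-0.7  0.6 -0.5] w 0.678 yaxis [ 0.414 -0.91  -0.01 ] z [-0.012  0.006 -1.   ]
tool delta mm [ 0.3  0.  -0.3]
```

View pics/v3.png

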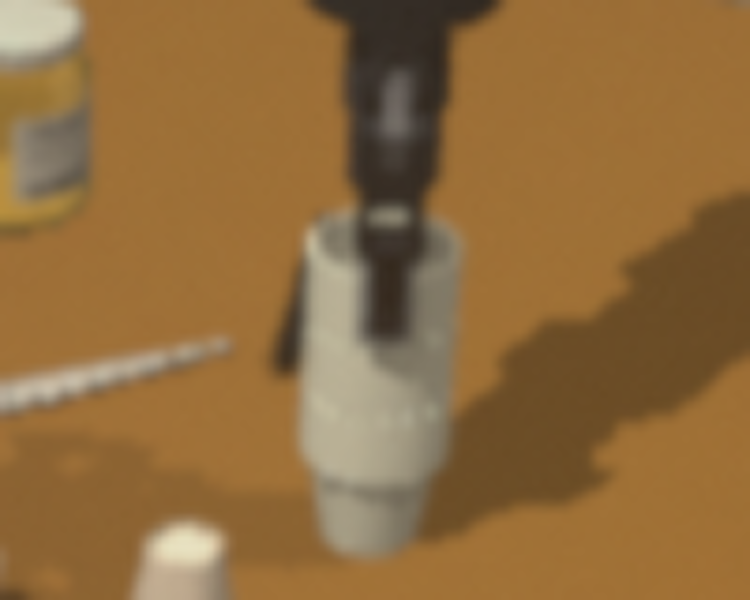

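The opening is 57.6 mm, so the cup is gripped. The tip row of 130.3 puts the tip at z about 102–107, above the seam at 98. I'll lift a little and check.

>>> {"name": "play_rows", "arguments": {
  "series": "0 0 -0.003 0 0.5;0 0 -0.004 0 0.5;0 0 -0.004 0 0.5;0 0 -0.004 0 0.5;0 0 0 0 0.5"
}}

```text
clock: 4.7
tcp_pos: [544.8, -307.2, 137.1]
orientation: [-3.062, -0.664, 0.017]
force: [0.2, -0.3, -0.1]
grip_width: 0.674
```

```bash
python3 d.py 544.7 -307.3 175
python3 - <<'E'
from h import *
s=snap("scene","s4")
v=cv2.resize(s["frame"][85:165,303:403],(750,600),interpolation=cv2.INTER_CUBIC);cv2.imwrite("pics/v4.png",v[:,:,::-1])
E
```

```text
t 4.7 tcp [ 544.8 -307.2  137.1] q [-0.51  0.56  0.19  1.21 -0.    2.2 ] F [ 0.2 -0.3 -0.1] w 0.674 yaxis [ 0.414 -0.91  -0.011] z [-0.012  0.006 -1.   ]
tool delta mm [ -0.4  -0.4 -37.9]
```

View pics/v4.png

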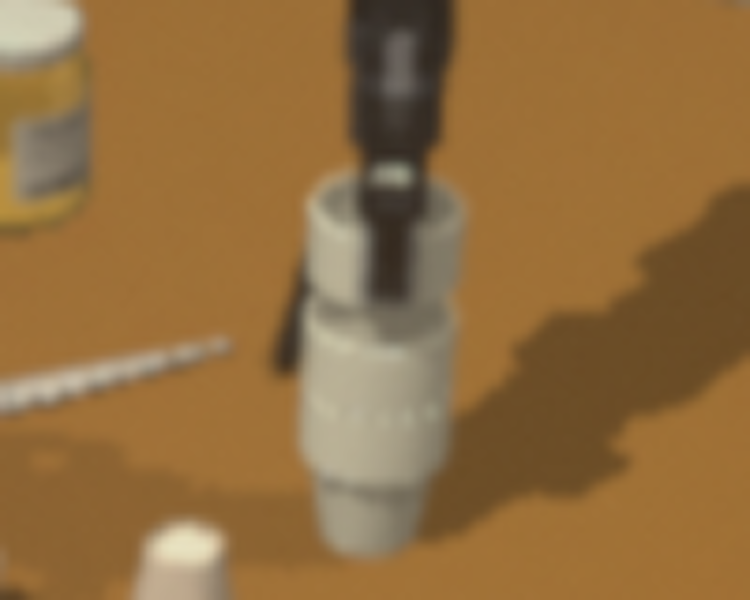

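Only the top cup rises: a gap shows at crop row 300, and the lower seam at row 412 is unchanged. I continue straight up.

>>> {"name": "play_rows", "arguments": {
  "series": "0 0 -0.004 0 0.5;0 0 -0.004 0 0.5;0 0 -0.005 0 0.5;0 0 -0.005 0 0.5;0 0 -0.005 0 0.5;0 0 -0.005 0 0.5;0 0 -0.008 0 0.5;0 0 -0.015 0 0.5;0 0 -0.015 0 0.5;0 0 -0.01 0 0.5"
}}

```text
clock: 5.75
tcp_pos: [544.8, -307.2, 216.8]
orientation: [-3.059, -0.664, 0.021]
force: [0.4, -0.1, -1.3]
grip_width: 0.679
```

```bash
python3 d.py 477 235 210
python3 - <<'E'
from h import *
s=snap("scene","s5")
v=cv2.resize(s["frame"][65:165,303:403],(600,600),interpolation=cv2.INTER_CUBIC);cv2.imwrite("pics/v5.png",v[:,:,::-1])
E
```

```text
t 5.75 tcp [ 544.8 -307.2  216.8] q [-0.51  0.52  0.33  1.39 -0.    2.2 ] F [ 0.4 -0.1 -1.3] w 0.679 yaxis [ 0.414 -0.91  -0.014] z [-0.015  0.008 -1.   ]
tool delta mm [ 163.2 -521.4   12.2]
```

View pics/v5.png

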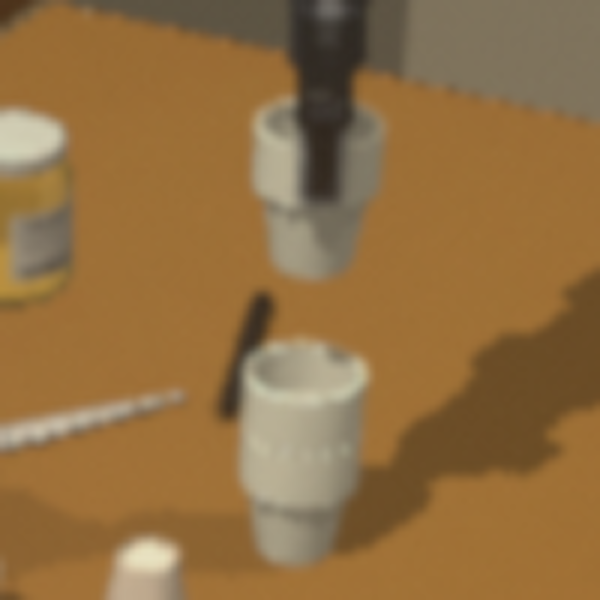

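Cup is free at z about 156 (crop (318,200)); the two others stay standing and nested. Now I turn, to keep joint 6 in range, and then carry.

>>> {"name": "play_rows", "arguments": {
  "series": "0 0 0 -5 0.5;0 0 0 -8 0.5;0 0 0 -8 0.5;0 0 0 -8 0.5;0 0 0 -8 0.5;0 0 0 -8 0.5;0 0 0 -8 0.5;0 0 0 -8 0.5;0 0 0 -5 0.5;0 0 0 0 0.5"
}}

```text
clock: 6.8
tcp_pos: [545.3, -307.5, 218.5]
orientation: [-2.149, -2.273, 0.006]
force: [-0.4, -0.1, 0.1]
grip_width: 0.676
```

```bash
python3 d.py 477 235 210
```

```text
t 6.8 tcp [ 545.3 -307.5  218.5] q [-0.51  0.52  0.33  1.39 -0.    1.  ] F [-0.4 -0.1  0.1] w 0.676 yaxis [ 0.998  0.056 -0.013] z [-0.013  0.007 -1.   ]
tool delta mm [545.4 -37.6  13. ]
```

>>> {"name": "play_rows", "arguments": {
  "series": "0.01 0 0 0 0.5;0.02 -0.002 0 0 0.5;0.03 -0.003 0 0 0.5;0.03 -0.003 0 0 0.5;0.03 -0.003 0 0 0.5;0.03 -0.003 0 0 0.5;0.03 -0.002 0 0 0.5;0.03 -0.002 0 0 0.5;0.03 -0.002 0 0 0.5;0.03 -0.002 0 0 0.5"
}}

```text
clock: 7.8
tcp_pos: [507.3, -27.2, 219.9]
orientation: [-2.174, -2.246, 0.004]
force: [0.3, -0.7, -1.0]
grip_width: 0.673
```

>>> {"name": "play_rows", "arguments": {
  "series": "0.03 -0.002 0 0 0.5;0.03 -0.002 0 0 0.5;0.03 -0.002 0 0 0.5;0.03 -0.002 0 0 0.5;0.03 -0.002 0 0 0.5;0.03 -0.002 0 0 0.5;0.03 -0.002 0 0 0.5;0.02 -0.002 0 0 0.5;0.01 0 0 0 0.5;0 0 0 0 0.5"
}}

```text
clock: 8.8
tcp_pos: [476.2, 230.2, 224.1]
orientation: [-2.18, -2.238, -0.001]
force: [-0.1, 0.4, -0.9]
grip_width: 0.679
```

```bash
python3 d.py 477 235 120
```

```text
t 8.8 tcp [476.2 230.2 224.1] q [0.44 0.32 0.03 1.29 0.02 1.99] F [-0.1  0.4 -0.9] w 0.679 yaxis [ 1.     0.026 -0.011] z [-0.011  0.012 -1.   ]
tool delta mm [  3.5   2.1 104.1]
```

>>> {"name": "play_rows", "arguments": {
  "series": "0.002 0.001 0.01 0 0.5;0.001 0.001 0.02 0 0.5;0.001 0 0.02 0 0.5;0 0 0.02 0 0.5;0 0 0.02 0 0.5;0 0 0.02 0 0.5;0 0 0.015 0 0.5;0 0 0.01 0 0.5;0 0 0.005 0 0.5;0 0 0 0 0.5"
}}

```text
clock: 9.8
tcp_pos: [476.8, 225.4, 74.5]
orientation: [-2.202, -2.219, 0.006]
force: [-0.0, -0.4, -0.0]
grip_width: 0.676
```

```bash
python3 d.py 477 235 63
python3 - <<'E'
from h import *
s=snap("scene","s6");t=snap("top","t6")
v=np.hstack([cv2.resize(s["frame"][190:350,190:350],(400,400)),cv2.resize(t["frame"][140:300,150:310],(400,400))]);cv2.imwrite("pics/v6.png",v[:,:,::-1])
E
```

```text
t 9.8 tcp [476.8 225.4  74.5] q [ 0.43  0.45 -0.2   0.94  0.01  2.  ] F [-0.  -0.4 -0. ] w 0.676 yaxis [ 1.     0.008 -0.013] z [-0.013  0.008 -1.   ]
tool delta mm [ 9.5  0.4 11.6]
```

View pics/v6.png

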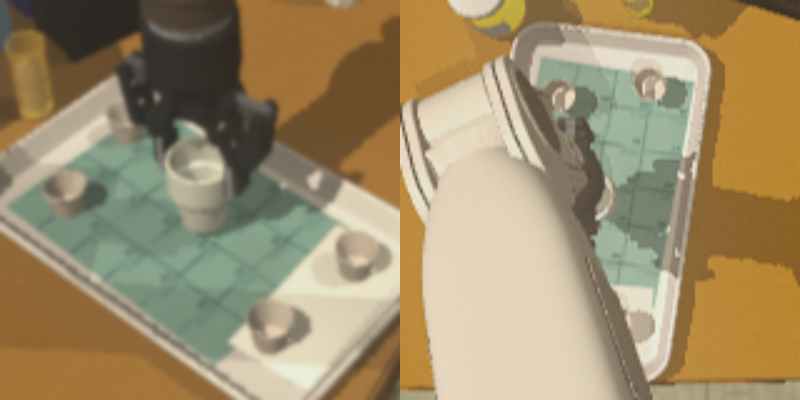

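The cup hangs just over the middle of the pan with the dose cups clear. I shift 9 mm in y and ease down.

>>> {"name": "play_rows", "arguments": {
  "series": "0.005 0 0 0 0.5;0.005 0 0.003 0 0.5;0 0 0.003 0 0.5;0 0 0 0 0.5"
}}

```text
clock: 10.3
tcp_pos: [479.4, 238.3, 72.0]
orientation: [-2.203, -2.222, -0.007]
force: [0.4, -0.5, 0.3]
grip_width: 0.672
```

```bash
python3 d.py 477 235 63
```

```text
t 10.3 tcp [479.4 238.3  72. ] q [ 0.45  0.46 -0.19  0.93  0.01  2.02] F [ 0.4 -0.5  0.3] w 0.672 yaxis [ 1.     0.009 -0.006] z [-0.006  0.012 -1.   ]
tool delta mm [-3.4 -2.4  9. ]
```

>>> {"name": "play_rows", "arguments": {
  "series": "-0.002 -0.001 0.003 0 0.5;-0.001 -0.001 0.002 0 0.5;0 0 0.001 0 0.5;0 0 0 0 0.5"
}}

```text
clock: 10.7
tcp_pos: [477.0, 235.2, 65.5]
orientation: [-2.202, -2.223, -0.006]
force: [0.3, 0.5, -0.4]
grip_width: 0.676
```

```bash
python3 d.py 477 235 63
```

```text
t 10.7 tcp [477.  235.2  65.5] q [ 0.45  0.46 -0.2   0.91  0.01  2.01] F [ 0.3  0.5 -0.4] w 0.676 yaxis [ 1.     0.009 -0.006] z [-0.006  0.012 -1.   ]
tool delta mm [-0.3  0.   2.5]
```

>>> {"name": "play_rows", "arguments": {
  "series": "0 0 0.001 0 0.5;0 0 0.001 0 0.5;0 0 0 0 0.5"
}}

```text
clock: 11.0
tcp_pos: [477.0, 235.0, 63.3]
orientation: [-2.203, -2.222, -0.006]
force: [-0.3, 0.3, 0.1]
grip_width: 0.675
```

>>> {"name": "play_rows", "arguments": {
  "series": "0 0 0.001 0 0.5;0 0 0 0 0.5"
}}

```text
clock: 11.2
tcp_pos: [477.3, 235.5, 63.0]
orientation: [-2.203, -2.222, -0.008]
force: [-0.6, 0.7, 0.4]
grip_width: 0.678
```

>>> {"name": "play_rows", "arguments": {
  "series": "0 0 0.001 0 0.5;0 0 0 0 0.5"
}}

```text
clock: 11.4
tcp_pos: [477.5, 235.9, 63.0]
orientation: [-2.202, -2.222, -0.01]
force: [-0.1, 0.8, 0.2]
grip_width: 0.678
```

>>> {"name": "play_rows", "arguments": {
  "series": "0 0 0.001 0 0.5;0 0 0 0 0.5"
}}

```text
clock: 11.6
tcp_pos: [477.6, 236.3, 63.0]
orientation: [-2.202, -2.222, -0.012]
force: [-0.5, -0.3, 0.4]
grip_width: 0.679
```

>>> {"name": "play_rows", "arguments": {
  "series": "0 0 0.002 0 0.5"
}}

```text
clock: 11.7
tcp_pos: [477.8, 237.1, 62.5]
orientation: [-2.201, -2.222, -0.015]
force: [-5.4, -0.7, 19.4]
grip_width: 0.682
```

```bash
python3 d.py 477 235 63
python3 - <<'E'
from h import *
s=snap("scene","s7")
v=cv2.resize(s["frame"][235:295,240:300],(600,600),interpolation=cv2.INTER_CUBIC);cv2.imwrite("pics/v7.png",v[:,:,::-1])
E
```

```text
t 11.7 tcp [477.8 237.1  62.5] q [ 0.45  0.46 -0.21  0.9   0.02  2.01] F [-5.4 -0.7 19.4] w 0.682 yaxis [ 1.     0.009 -0.003] z [-0.003  0.017 -1.   ]
tool delta mm [-2.  -0.8 -0.5]
```

View pics/v7.png

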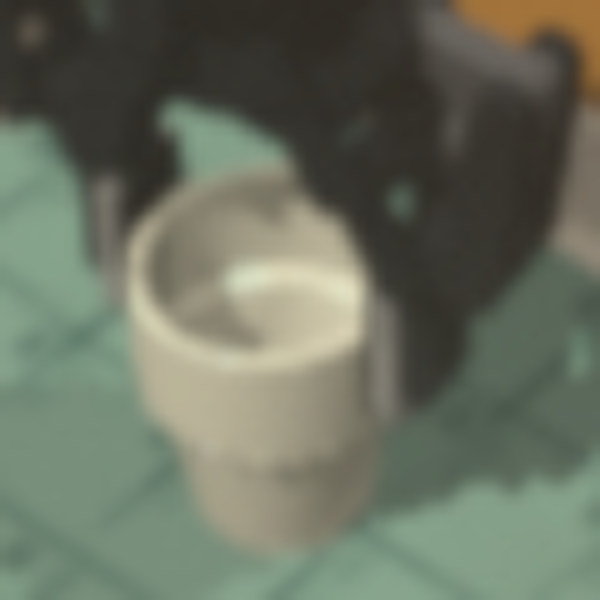

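The 19 N reaction confirms contact. The cup stands on the liner, its base at crop (285,545). I relax and then open gently.

>>> {"name": "play_rows", "arguments": {
  "series": "0 0 0 0 0.5;0 0 0 0 0.5;0 0 0 0 0.3;0 0 0 0 0.25;0 0 0 0 0.2;0 0 0 0 0.1;0 0 0 0 0;0 0 0 0 0;0 0 0 0 0"
}}

```text
clock: 12.65
tcp_pos: [478.0, 236.8, 61.3]
orientation: [-2.202, -2.222, -0.014]
force: [0.0, 0.0, 0.4]
grip_width: 0.999
```

```bash
python3 d.py 477 235 63
```

```text
t 12.65 tcp [478.  236.8  61.3] q [ 0.45  0.46 -0.21  0.89  0.02  2.01] F [0.  0.  0.4] w 0.999 yaxis [ 1.     0.009 -0.003] z [-0.003  0.016 -1.   ]
tool delta mm [-1.7 -1.  -1.8]
```

Open and clear; straight up and away.

>>> {"name": "play_rows", "arguments": {
  "series": "0 0 -0.005 0 0;0 0 -0.008 0 0;0 0 -0.01 0 0;0 0 -0.015 0 0;0 0 -0.02 0 0;0 0 -0.02 0 0;0 0 -0.02 0 0;0 0 -0.02 0 0;0 0 -0.02 0 0;0 0 0 0 0"
}}

```text
clock: 13.65
tcp_pos: [479.1, 234.7, 212.7]
orientation: [-2.203, -2.223, -0.024]
force: [0.4, -0.1, 0.7]
grip_width: 1.001
```

>>> {"name": "play_rows", "arguments": {
  "series": "-0.02 0 0 0 0;-0.03 0 0 0 0;-0.04 0 0 0 0;-0.04 0 0 0 0;-0.04 0 0 0 0;-0.04 0 0 0 0;-0.03 0 0 0 0;-0.01 0 0 0 0;0 0 0 0 0;0 0 0 0 0"
}}

```text
clock: 14.65
tcp_pos: [480.7, -21.8, 207.5]
orientation: [-2.198, -2.228, -0.03]
force: [-1.3, 0.7, -0.5]
grip_width: 0.998
```

```bash
python3 d.py 477 235 63;  python3 - <<'E'
from h import *
s=snap("scene","s8");t=snap("top","t8")
v=np.vstack([np.hstack([cv2.resize(s["frame"][190:350,190:350],(400,400)),cv2.resize(t["frame"][140:300,150:310],(400,400))]),
 np.hstack([cv2.resize(i,(400,200)) for i in (s["frame"][105:165,293:413],t["frame"][155:215,370:490])])]);cv2.imwrite("pics/v8.png",v[:,:,::-1])
E
```

```text
t 14.65 tcp [480.7 -21.8 207.5] q [-0.06  0.23 -0.14  1.21  0.02  1.5 ] F [-1.3  0.7 -0.5] w 0.998 yaxis [1.    0.013 0.005] z [ 0.005  0.022 -1.   ]
tool delta mm [253.6  -1.1 150. ]
```

View pics/v8.png

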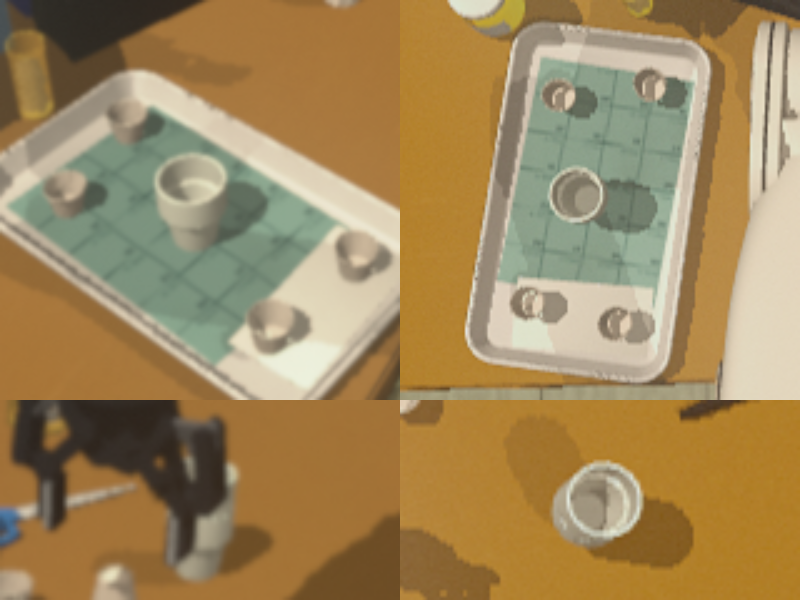

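The cup stands upright in the middle of the pan, with the rim at top pixel (220.6,217.3). The dose cups are untouched and the remaining two cups stand nested. I check the numbers and hand in.

Run:
```python
from h import *
t=load("t8");print(plane(t,220.4,217.1,70),"stack",plane(t,370+(603-400)*.3-.4,155+(500-400)*.3-.4,98))
print(job_done())
```

```text
[478.8894882  239.05462877  70.        ] stack [ 544.83812952 -305.0464032    98.        ]
the job is handed in; nothing more can be done
None
```

The top cup is off the stack and stands upright in the middle of the sheet pan, and the job is handed in. I gripped it across its collar and lifted it straight up. It was lowered until the pan pushed back (19 N), and only then released and left alone.

- **Cup position:** the last top view puts the cup at about (479, 239). The pan centre measures about (477, 235), so it is within 5 mm.
- **Dose cups:** all four look untouched.
- **Other two cups:** in the last top view they stand nested at (545, -305). They started at (545, -307), which is the same within measuring error. In the last scene view the gripper partly hid them, but earlier views during the lift showed the middle cup did not rise.
- **Limits:** the robot's clock stood at about 15 s of the 38 s allowed. The highest wrist force I read was about 20 N.
- **Small disagreements:** the tool drifted 1–2° off vertical over the moves, which had no visible effect. The force reading stayed near zero through several 1 mm steps after the cup first touched the pan, so I confirmed contact with one slightly firmer 2 mm step.

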